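# Wedge the sprung catch open and free the objective

## Robot

A 6-joint arm with a two-finger parallel gripper is mounted at the origin on a cart in front of the work surface, level with it; the furniture and walls round the work are solid. World frame = base frame: x ahead of the robot, y to its left, z up, the work surface at z = 0. Lengths are in m, angles in rad, forces in N, time in s.
With the tool pointing down it reaches from about 0.35 to 0.975 m from the base axis. Payload 4.9 kg.
Tool frame: the origin (TCP) lies between the finger pads; the fingertips stand 19 mm ahead of it and the grasp point (between the pads) is the TCP; z points along the fingers, y is the line along which they close (so a half turn about z gives the same grasp; the last joint's range is limited). The gripper opens to 85 mm and grips with 20 to 120 N. Pads are 22 mm wide; open, the fingers measure 114 mm over their backs; the gripper's body (76 mm by 85 mm) begins 54 mm behind the grasp point. The pads swing forward as they close: fully open they stand 13 mm farther back than shut.
Start: joints at [-1.337, 0.053, 1.613, -0, 1.476, -0.119], TCP at [0.216, -0.586, 0.25] pointing down, gripper open.
Joint ranges: [-3.01, 3.01], [-1.01, 2.22], [0.06, 2.58], [-1.02, 4.17], [0.09, 2.62], [-3.14, 3.14]. Speed limits (rad/s): [2.57, 2.57, 3.14, 3.14, 3.14, 3.14].

## Interface

Orientations are given as a rotation vector (axis times angle).
In Python, from station import ctrl gives the robot as it stands. The module is installed in compiled form; this text tells all that it offers.
- The arm moves only by the tool servo_tool, never from a script. Its argument "increments" is a list that holds one entry, the list of rows, each a list of 5 numbers: the finger opening in cm, from 0 to 8.54, then the shift along the tool's x, y, z in cm, then the turn about the tool's z in degrees. A call has 1 to 5 rows; each row is the pose to reach, as a shift and turn from the pose commanded when the call began, along the tool's axes at that moment; what a row does not reach only later rows make up. A row lasts 1/10 s, in which the tool goes at most 50 mm and 8.59 degrees, less where a joint would pass 70% of its speed; a pose out of reach is approached as far as the arm can. A call with a gripper value outside its range is refused whole. The fingers move at their own pace and stop on an object; "newtons" is the grip in N (left out, the last holds). Time passes only in rows, so rows that repeat a pose let the fingers close. It gives the time, the measured TCP pose, the force, the opening and the grip force at its end, in the units of the state.
- ctrl.get_obs(): the state, without advancing time (a new reading comes with each control period).
- ctrl.get_image(name): name is "side" or "top"; returns a dict with "img" (420x560x3 uint8, red, green, blue), "fx", "fy", "cx", "cy" (pixels), "rvec" (rotation vector, rad) and "tvec" (3), from world to camera coordinates, as OpenCV has them. Camera axes: x right, y down, z forward; pixel columns grow to the right and rows downward; lengths in m; the calibration is good to about 2 mm. A picture is of the moment at which its call begins. There is no depth.
- ctrl.finish_job(): hands the job in; it is judged then, once.
The state is a dict: "t": time; "q": joint angles; "dq": joint speeds; "effort": joint torques, N m; "tool_pos": TCP position; "tool_rot": TCP orientation; "contact_force": force on the tool from outside, world axes, zero at the start; "wrist_torque": the same for the moment, N m; "opening": finger opening in m; "grip_force": force on a finger pad.
Only numpy, scipy, OpenCV 4.12 (cv2) and the standard library are available. Lean on these libraries where they do the work, as an engineer would, in place of code of your own. Each camera call takes 0.05 s, during which the arm holds its last target. There are 200 camera calls.

## Task

The spare microscope objective in its screw case is locked in the metal dock by a sprung catch that reaches over its cap. Push the tapered white wedge fully down into the gap between the catch and the fixed post so that it holds the catch back by itself, let go of it, then lift the case out and lower it gently and set it down upright (do not drop it) in the shallow metal tray. Leave the wedge where it is, holding the catch open.

Things in the scene. Friction and masses are not known exactly. Their poses are not given: they have to be found in the camera images.
- dock: Fixed metal dock, base plate 136 x 172 mm, 5 mm thick. Origin on the worktop under the axis of the round pocket at its right; x away from the robot (yaw within 12 deg), y left, z up. Pocket: black collar, inner radius 21.5, outer 27 mm, floor z = 5, top z = 21 mm. Catch's steel nose behind the pocket: 24 mm wide in y, z = 65 to 73, reaches to x = 11 mm when shut, 9 mm over the cap.
- gap (a point): Where to lower the wedge: on the gap's floor (dock x = -1, y = 90, z = 5 mm), axes as the dock's. Gap is 40 mm long in y. Fixed post's face 17 mm to -x, 50 mm tall. To +x the catch's sprung lug: face 1 mm to -x when shut (gap 16 mm), upright for 24 mm, then sloping away to 15 mm to +x at its top, 50 mm up (mouth 32 mm). A seated wedge is sprung against the post, 2 mm to -x.
- catch (a joint): Slide of the steel catch (lug, low bar behind the pocket, mast and nose, one part) along the dock's +x in m: 0 shut, 0.024 fully back. Spring 2 N at 0, 3.4 N at 0.014; it springs shut when let go. Beyond 0.010 the nose clears the cap; the seated wedge holds it at about 0.014. Grey spring housing behind it, 31 mm tall.
- wedge: Loose white plastic wedge, 78 mm tall, 60 g, standing on its foot right of the dock. Origin: centre of foot's underside, z up. In x 16 mm thick at the foot, 30 mm from 16 mm up; in y 36 mm wide. Lay its x along the gap's x (either way round). Pressing it home takes 5 to 15 N. 60 mm or more away stands a white spacer, same height and width but straight and only 14 mm thick: not for this.
- objective: Round screw case of the objective, 39 mm across, 56 mm tall, black cap (39.6 mm across, upper 26 mm) on a white body, about 120 g, standing in the dock's pocket. Origin: centre of its underside, z up. In the dock its top is 61 mm above the worktop. Grasp the cap from above, fingers closing along the dock's y: the nose is on the +x side.
- tray: Fixed shallow metal tray, 110 x 110 mm outside, 12 mm tall, walls and floor 4 mm thick, right of the dock and the wedge. Origin: centre of its underside, z up; its inner floor is at z = 4 mm.
There are look-alikes about, which are no part of the job. Leave any pink look-alike of the objective alone.

How it is judged:
On the way, in this order (a step that is already met when the one before it is completed fails the run):
1. the wedge stands in the gap, let go, and alone holds the catch back while the case is still in its pocket (value of joint catch above 0.011 m and x of wedge in the frame of dock between -0.012 and 0.012 m and y of wedge in the frame of dock between 0.072 and 0.108 m and z of wedge in the frame of dock below 0.013 m and angle between wedge's own z axis and vertical below 0.17 rad and contact force between the fingers and wedge below 0.2 N and contact force between the fingers and dock below 0.2 N and horizontal distance between objective and dock below 0.01 m and height (world z) of objective below 0.012 m), for 0.3 s.
2. the case is lowered to the tray's floor in the fingers, not dropped: still held with its underside within 10 mm of the floor (contact force between the fingers and objective above 0.3 N and z of objective in the frame of tray between 0 and 0.014 m and x of objective in the frame of tray between -0.045 and 0.045 m and y of objective in the frame of tray between -0.045 and 0.045 m), for 0.05 s.
At the end, for the whole second after the job is handed in: The case stands upright (10 deg) and still on the tray's floor, centre within 36 mm of the tray's centre each way; the wedge is still upright in the gap (within 12 mm across, 18 mm along, foot within 8 mm of the floor) and holds the catch over 11 mm open (value of joint catch above 0.011 m and x of wedge in the frame of dock between -0.012 and 0.012 m and y of wedge in the frame of dock between 0.072 and 0.108 m and z of wedge in the frame of dock below 0.013 m and angle between each of wedge, objective's own z axis and vertical below 0.17 rad and x of objective in the frame of tray between -0.036 and 0.036 m and y of objective in the frame of tray between -0.036 and 0.036 m and z of objective in the frame of tray between 0 and 0.01 m and linear speed of each of objective, wedge below 0.02 m/s); the robot touches nothing.
It also fails if it takes over 59 s, if anything falls off the work surface, if the arm or the gripper's body presses on something with over 40 N, if the wrist force passes 120 N, or if a joint passes its speed limit or range.

## Working session

There is one attempt and no reset: what is moved stays moved. The work goes in short steps, Python scripts to look and compute and a tool call to move; the robot and the scene stay as the last step left them, time stands still between calls to the robot, and variables do not carry over. Pictures are saved under pics/ and viewed, at most 10 in all, crops included, and the job is handed in when it is done.

Besides the shell and the picture viewer there is one more tool, called after "Emit:" by a JSON object that holds its "api" and its "payload". servo_tool: Moves the arm, as the interface text tells. Its arguments: {"type":"object","properties":{"increments":{"type":"array"},"newtons":{"type":"number"}},"required":["increments"]}

```bash
mkdir -p pics; cat > h.py <<'E'
import numpy as np, cv2
from station import ctrl
def cam(n):
    d=ctrl.get_image(n); K=np.array([[d['fx'],0,d['cx']],[0,d['fy'],d['cy']],[0,0,1]]); R=cv2.Rodrigues(np.array(d['rvec'],float))[0]
    return d['img'],K,R,np.array(d['tvec'],float)
def save(img,p,box=None,s=1):
    if box: img=img[box[1]:box[3],box[0]:box[2]]
    cv2.imwrite(p,cv2.resize(img[:,:,::-1],None,fx=s,fy=s,interpolation=cv2.INTER_CUBIC))
def ray(c,uv,z):
    _,K,R,t=c; o=-R.T@t; d=R.T@np.linalg.inv(K)@[uv[0],uv[1],1]; return o+d*(z-o[2])/d[2]
def proj(c,P):
    _,K,R,t=c; p=K@(R@np.array(P,float)+t); return p[:2]/p[2]
E
python3 - <<'E'
from h import *
a=cam('top');b=cam('side')
save(a[0],'pics/top.png',s=1.42);save(b[0],'pics/side.png',s=1.42)
for c in(a,b): print(-c[2].T@c[3],c[1][0,0])
print(ctrl.get_obs())
E
```

```text
[ 0.28806349 -0.15414555  1.00043451] 485.74193270544686
[ 0.25368287 -1.18083468  0.67910708] 516.4653008749017
{'t': 0.1, 'q': array([-1.33699815e+00,  5.32949996e-02,  1.61415145e+00,  9.30847544e-06,
        1.47602565e+00, -1.19015143e-01]), 'dq': array([-5.29293963e-04, -1.75717456e-03, -2.26738233e-03,  1.46685534e-03,
       -3.94469274e-04,  6.48535970e-05]), 'effort': array([ 4.33995110e-04, -3.94903421e+01, -3.71363354e+01, -1.09054461e-04,
        3.95234500e-03, -2.58132523e-06]), 'tool_pos': array([ 0.21583153, -0.58598322,  0.24918649]), 'tool_rot': array([-3.09098967e+00, -5.50997202e-01,  1.54716650e-04]), 'contact_force': array([-0.52605107, -0.39301766, -0.27792542]), 'wrist_torque': array([ 0.0360027 ,  0.03271356, -0.01269666]), 'grip_force': 0.0, 'opening': 0.08483306449968746}
```

View pics/top.png

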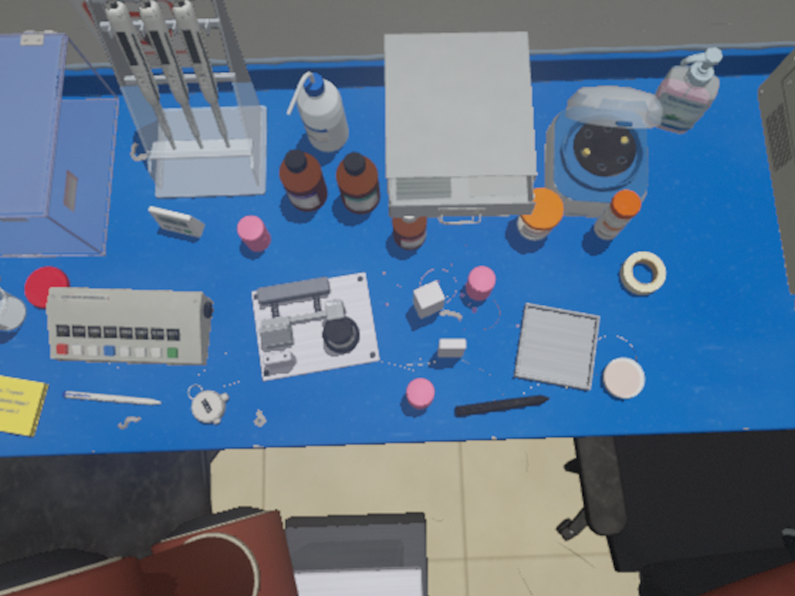

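View pics/side.png

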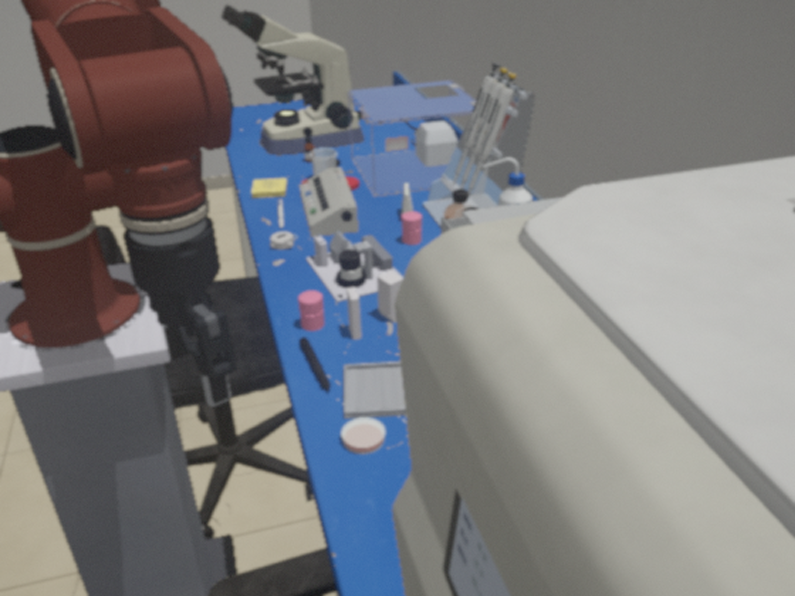

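The dock is at about (315,325) in the top view and the case cap at (341,333). There are two white blocks. The one at (430,300) looks thick and the one at (452,348) thin, so the first should be the wedge and the second the spacer. The tray is at (557,346) and the pink look-alikes are to be left alone. I'll confirm in an enlarged crop.

```bash
python3 - <<'E'
from h import *
a=cam('top');b=cam('side')
save(a[0],'pics/topc.png',(170,185,430,280),3.07)
save(b[0],'pics/sidec.png',(205,150,305,300),4)
E
```

```text
(no output)
```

View pics/topc.png

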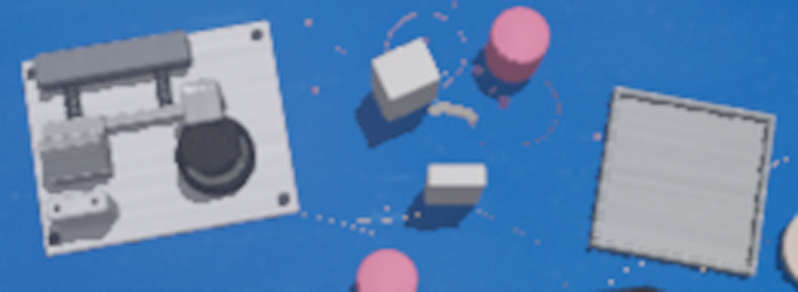

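View pics/sidec.png

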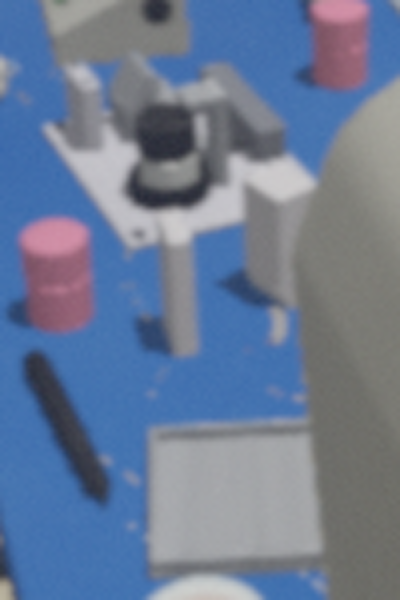

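The crops confirm it. In the top crop the thick white block, top face centre about (406,72), is the wedge. The thin one at (456,180) is the spacer, 14 mm thick. Next I fit the poses.

```bash
cat > fit.py <<'E'
from h import *
from scipy.optimize import least_squares
a=cam('top'); S=3.07
f=lambda p:(170+(p[0]+.5)/S-.5,185+(p[1]+.5)/S-.5)
g=lambda uv:np.array([((uv[0]+.5-170)*S-.5),((uv[1]+.5-185)*S-.5)])
def T(p,L): c,s=np.cos(p[2]),np.sin(p[2]); L=np.array(L,float); return np.c_[p[0]+c*L[:,0]-s*L[:,1],p[1]+s*L[:,0]+c*L[:,1],L[:,2]]
def fit(L,px,p0):
    r=least_squares(lambda p:np.ravel([proj(a,q)-f(u) for q,u in zip(T(p,L),px)]),p0); return r.x,np.sqrt(np.mean(r.fun**2))
# plate: unknown offset of plate to origin -> fit centre first
hx,hy=.068,.086
P,e=fit([(hx,hy,.005),(hx,-hy,.005),(-hx,-hy,.005),(-hx,hy,.005)],[(24,62),(268,20),(299,210),(47,255)],[.45,-.1,0.1]); print('plate',P,e)
cap=ray(a,f((209,152)),.061); print('cap top',cap)
col=ray(a,f((217,153)),.021);print('collar',col)
t=.055
T_,e=fit([(t,t,.012),(t,-t,.012),(-t,-t,.012),(-t,t,.012)],[(613,88),(775,113),(752,274),(591,248)],[.45,-.5,-.1]); print('tray',T_,e)
px=[(372,73),(424,40),(439,78),(388,98)]
for ax,ay in((.015,.018),(.018,.015)):
    W,e=fit([(ax,ay,.078),(ax,-ay,.078),(-ax,-ay,.078),(-ax,ay,.078)],[px[0],px[1],px[2],px[3]],[.47,-.25,.5]); print('W',W,np.degrees(W[2]),e)
for u in px: print(ray(a,f(u),.078))
im=cv2.resize(a[0][185:280,170:430,::-1],None,fx=S,fy=S,interpolation=cv2.INTER_CUBIC)
q=[g(proj(a,x)) for x in T(W,[(.0,0,0)])]
E
python3 fit.py
```

```text
plate [ 0.49481693 -0.01537654  0.14040257] 0.34344885163222755
cap top [ 0.47111903 -0.05475368  0.061     ]
collar [ 0.47805162 -0.05585773  0.021     ]
tray [ 0.45089496 -0.36723456 -0.20564345] 0.487964131958787
W [ 0.51532258 -0.18231514  0.43316507] 24.818530487383345 1.5060751531003602
W [ 0.51535325 -0.18228758  0.4232748 ] 24.251859496490535 2.7735641983985295
[ 0.51548571 -0.16080293  0.078     ]
[ 0.53610203 -0.194817    0.078     ]
[ 0.51075729 -0.20331548  0.078     ]
[ 0.49881103 -0.17039811  0.078     ]
```

```bash
cat >> fit.py <<'E'
def ov(name,box,s,draws):
    im=cv2.resize(a[0][box[1]:box[3],box[0]:box[2],::-1],None,fx=s,fy=s,interpolation=cv2.INTER_CUBIC)
    for pts,colr in draws:
        q=np.array([((proj(a,x)+.5-[box[0],box[1]])*s-.5) for x in pts])
        cv2.polylines(im,[np.round(q).astype(int)],True,colr,1,cv2.LINE_AA)
    return im
R=lambda x0,x1,y0,y1,z:[(x0,y0,z),(x0,y1,z),(x1,y1,z),(x1,y0,z)]
C=lambda r,z:[(r*np.cos(t),r*np.sin(t),z) for t in np.linspace(0,6.28,40)]
def main(D,W,name):
    d=[(T(D,L),c) for L,c in((C(.0198,.061),(0,255,255)),(C(.027,.021),(0,255,0)),(R(.011,.012,-.012,.012,.073),(0,0,255)),(R(-.0185,-.018,.07,.11,.055),(255,0,255)),(R(.014,.0145,.07,.11,.055),(255,255,0)))]
    w=[(T(W,L),c) for L,c in((R(-.015,.015,-.018,.018,.078),(0,0,255)),(R(-.015,.015,-.018,.018,.016),(0,255,0)),(R(-.008,.008,-.018,.018,0),(255,0,255)))]
    A=ov('',(175,190,270,270),5,d); B=ov('',(285,190,320,230),8,w)
    B=cv2.copyMakeBorder(B,0,A.shape[0]-B.shape[0],0,0,cv2.BORDER_CONSTANT)
    cv2.imwrite(name,np.hstack([A,B]))
E
cat > ov1.py <<'E'
from fit import *
main((.474,-.0555,.140),(.5153,-.1823,.433),'pics/ov1.png')
E
python3 ov1.py >/dev/null
```

```text
(no output)
```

View pics/ov1.png

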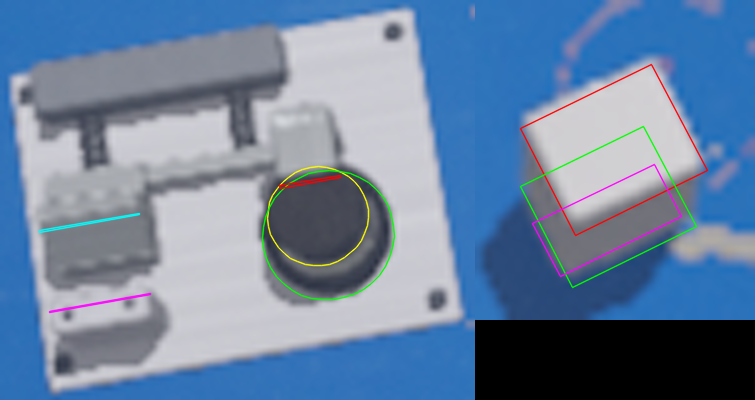

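The overlay matches the collar and wedge to within 2–3 mm. Nose and lug edges suggest the dock is slightly further in +x. I'll cross-check with the side camera.

```bash
cat > ov2.py <<'E'
from fit import *
b=cam('side')
D=(.476,-.0555,.140);W=(.5163,-.1823,.41)
box=(205,190,305,240);s=7.9
im=cv2.resize(b[0][box[1]:box[3],box[0]:box[2],::-1],None,fx=s,fy=s,interpolation=cv2.INTER_CUBIC)
def dr(im,c,box,s,items):
    for p,L,colr in items:
        q=np.array([((proj(c,x)+.5-[box[0],box[1]])*s-.5) for x in T(p,L)]);cv2.polylines(im,[np.round(q).astype(int)],True,colr,1,cv2.LINE_AA)
pl=R(-.042,.094,-.049,.123,.005)
items=[(D,C(.0198,.061),(0,255,255)),(D,C(.027,.021),(0,255,0)),(D,R(.011,.035,-.012,.012,.073),(0,0,255)),(D,R(-.03,-.018,.07,.11,.055),(255,0,255)),(D,R(.014,.03,.07,.11,.055),(255,255,0)),(D,pl,(0,128,255)),(W,R(-.015,.015,-.018,.018,.078),(0,0,255)),(W,R(-.008,.008,-.018,.018,0),(255,0,255))]
box=(205,160,295,232);im=cv2.resize(b[0][box[1]:box[3],box[0]:box[2],::-1],None,fx=8,fy=8,interpolation=cv2.INTER_CUBIC)
dr(im,b,box,8,items);cv2.imwrite('pics/ov2.png',im)
E
python3 ov2.py >/dev/null
```

```text
(no output)
```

View pics/ov2.png

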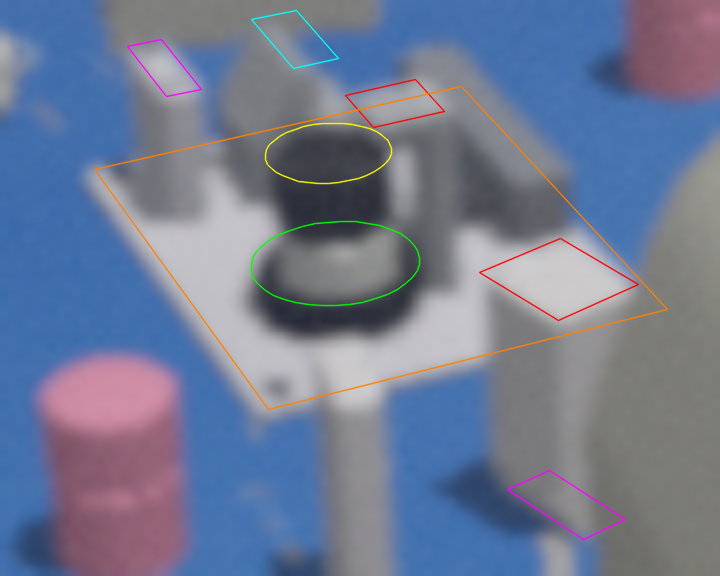

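```bash
cat > go.py <<'E'
import sys, numpy as np
from station import ctrl
from scipy.spatial.transform import Rotation as Ro
o=ctrl.get_obs(); x,y,z,yaw=map(float,sys.argv[1:5])
M=Ro.from_rotvec(o['tool_rot']).as_matrix(); cy=np.degrees(np.arctan2(M[1,0],M[0,0]))
print('t',o['t'],'pos',o['tool_pos'].round(4),'yaw',cy.round(2),'zax',M[:,2].round(4),'open',o['opening'].round(4),'grip',o['grip_force'],'F',o['contact_force'].round(2))
print('shift cm',(M.T@(np.array([x,y,z])-o['tool_pos'])*100).round(2),'turn',-((yaw-cy+90)%180-90))
E
python3 - <<'E'
from fit import *
print('pink',ray(a,f((519,38)),.056))
E
python3 go.py .516 -.182 .16 23.5
```

```text
plate [ 0.49481693 -0.01537654  0.14040257] 0.34344885163222755
cap top [ 0.47111903 -0.05475368  0.061     ]
collar [ 0.47805162 -0.05585773  0.021     ]
tray [ 0.45089496 -0.36723456 -0.20564345] 0.487964131958787
W [ 0.51532258 -0.18231514  0.43316507] 24.818530487383345 1.5060751531003602
W [ 0.51535325 -0.18228758  0.4232748 ] 24.251859496490535 2.7735641983985295
[ 0.51548571 -0.16080293  0.078     ]
[ 0.53610203 -0.194817    0.078     ]
[ 0.51075729 -0.20331548  0.078     ]
[ 0.49881103 -0.17039811  0.078     ]
pink [ 0.54125158 -0.25810645  0.056     ]Traceback (most recent call last):
  File "go.py", line 6, in <module>
    print('t',o['t'],'pos',o['tool_pos'].round(4),'yaw',cy.round(2),'zax',M[:,2].round(4),'open',o['opening'].round(4),'grip',o['grip_force'],'F',o['contact_force'].round(2))
                                                                                                 ^^^^^^^^^^^^^^^^^^
AttributeError: 'float' object has no attribute 'round'
```

```bash
sed -i "s/o\['opening'\].round(4)/round(o['opening'],4)/" go.py; python3 go.py .516 -.182 .16 23.5
```

```text
t 0.45 pos [ 0.2159 -0.5864  0.2502] yaw 20.21 zax [-1.e-04  2.e-04 -1.e+00] open 0.0858 grip 0.0 F [ 0.63 -0.77 -0.25]
shift cm [ 42.13 -27.58   9.03] turn -3.286898654879977
```

Emit:
{"api": "servo_tool", "payload": {"increments": [[[5.0,4.2,-2.75,0,-1],[5.0,8.4,-5.5,0,-2],[5.0,12.6,-8.25,0,-3.3],[5.0,16.8,-11,0,-3.3],[5.0,21,-13.75,0,-3.3]]]}}

```text
t: 0.95
tool_pos: [0.3657, -0.3841, 0.2505]
tool_rot: [3.075, 0.639, 0.001]
contact_force: [0.3, 0.7, 0.4]
opening: 0.0501
grip_force: 0.0
```

```bash
python3 go.py .516 -.182 .16 23.5
```

```text
t 0.95 pos [ 0.3657 -0.3841  0.2505] yaw 23.48 zax [ 5.e-04 -5.e-04 -1.e+00] open 0.0501 grip 0.0 F [0.33 0.73 0.42]
shift cm [ 21.83 -12.55   9.05] turn -0.01903533620193798
```

Emit:
{"api": "servo_tool", "payload": {"increments": [[[5.0,4.2,-2.4,1,0],[5.0,8.4,-4.8,2,0],[5.0,12.6,-7.2,3,0],[5.0,16.8,-9.6,5,0],[5.0,21,-12,7,0]]]}}

```text
t: 1.45
tool_pos: [0.5083, -0.1938, 0.1824]
tool_rot: [3.074, 0.64, 0.003]
contact_force: [-0.2, -0.8, -0.2]
opening: 0.0502
grip_force: 0.0
```

```bash
python3 go.py .516 -.182 .11 23.5; python3 -c "
from h import *
a=cam('top');save(a[0],'pics/w1.png',(255,170,355,245),6)"
```

```text
t 1.45 pos [ 0.5083 -0.1938  0.1824] yaw 23.52 zax [ 0.0019 -0.0011 -1.    ] open 0.0502 grip 0.0 F [-0.2 -0.8 -0.2]
shift cm [ 1.17 -0.78  7.24] turn 0.022772855118319058
```

View pics/w1.png

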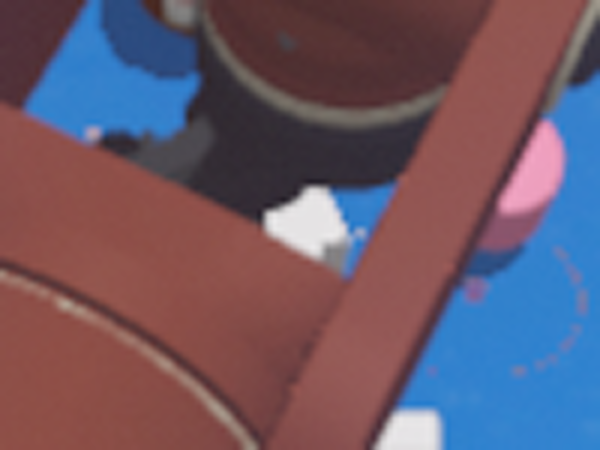

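The arm hides most of the wedge, so I'm continuing down on the fitted pose.

Emit:
{"api": "servo_tool", "payload": {"increments": [[[5.0,0.85,-0.55,0,0],[5.0,0.85,-0.55,3,0],[5.0,0.85,-0.55,6,0],[5.0,0.85,-0.55,8,0],[5.0,0.85,-0.55,8,0]]]}}

```text
t: 2.0
tool_pos: [0.5105, -0.1867, 0.0993]
tool_rot: [-3.073, -0.638, 0.007]
contact_force: [-0.6, 0.4, -0.5]
opening: 0.0499
grip_force: 0.0
```

```bash
python3 go.py .516 -.182 .07 23.5
```

```text
t 2.0 pos [ 0.5105 -0.1867  0.0993] yaw 23.44 zax [-0.0051  0.0025 -1.    ] open 0.0499 grip 0.0 F [-0.64  0.41 -0.49]
shift cm [ 0.7  -0.19  2.93] turn -0.05718521763772344
```

Emit:
{"api": "servo_tool", "payload": {"increments": [[[5.0,0.5,-0.2,0,0],[5.0,0.5,-0.2,1.5,0],[5.0,0.5,-0.2,2.9,0],[5.0,0.5,-0.2,2.9,0],[5.0,0.5,-0.2,2.9,0]]]}}

```text
t: 2.5
tool_pos: [0.5159, -0.1829, 0.0724]
tool_rot: [-3.075, -0.64, 0.002]
contact_force: [0.8, 0.3, 0.5]
opening: 0.0499
grip_force: 0.0
```

```bash
python3 go.py .516 -.182 .07 23.5
```

```text
t 2.5 pos [ 0.5159 -0.1829  0.0724] yaw 23.51 zax [-1.2e-03  6.0e-04 -1.0e+00] open 0.0499 grip 0.0 F [0.76 0.34 0.54]
shift cm [ 0.04 -0.08  0.24] turn 0.012636739979001277
```

Close on the wedge.

Emit:
{"api": "servo_tool", "payload": {"increments": [[[3.0,0,0,0.2,0],[3.0,0,0,0.2,0],[3.0,0,0,0.2,0],[3.0,0,0,0.2,0],[3.0,0,0,0.2,0]]], "newtons": 60}}

```text
t: 3.0
tool_pos: [0.5169, -0.1834, 0.0718]
tool_rot: [3.075, 0.64, 0.002]
contact_force: [-0.1, 0.6, 4.0]
opening: 0.035
grip_force: 61.2
```

Emit:
{"api": "servo_tool", "payload": {"increments": [[[3.0,0,0,-2,0],[3.0,0,0,-5,0],[3.0,0,0,-8,0],[3.0,0,0,-10,0],[3.0,0,0,-10,0]]]}}

```text
t: 3.5
tool_pos: [0.518, -0.1839, 0.1744]
tool_rot: [3.072, 0.639, 0.007]
contact_force: [-0.2, -0.5, -0.4]
opening: 0.0349
grip_force: 61.0
```

```bash
python3 go.py .463 .034 .17 8.0; python3 -c "
from h import *
a=cam('side');save(a[0],'pics/w2.png',(190,110,320,250),4)"
```

```text
t 3.5 pos [ 0.518  -0.1839  0.1744] yaw 23.52 zax [ 0.0054 -0.0028 -1.    ] open 0.0349 grip 60.98809361457825 F [-0.23 -0.52 -0.44]
shift cm [  3.65 -22.18   0.35] turn 15.518922782249788
```

View pics/w2.png

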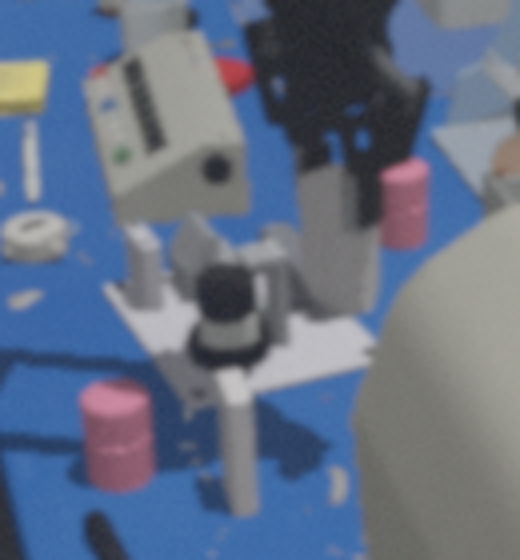

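The wedge is held upright, top about (330,190) in this crop, and is clear of the dock. Next I carry it over the gap.

Emit:
{"api": "servo_tool", "payload": {"increments": [[[3.0,0.75,-4.4,0,4],[3.0,1.5,-8.8,0,8],[3.0,2.2,-13.2,0,12],[3.0,2.9,-17.6,0,15.5],[3.0,3.6,-22,0,15.5]]]}}

```text
t: 4.05
tool_pos: [0.4595, 0.0346, 0.1684]
tool_rot: [-3.133, -0.217, 0.006]
contact_force: [1.5, 0.6, 0.2]
opening: 0.0353
grip_force: 60.8
```

Emit:
{"api": "servo_tool", "payload": {"increments": [[[3.0,0,0,0,0],[3.0,0,0,0,0],[3.0,0,0,0,0]]]}}

```text
t: 4.35
tool_pos: [0.4612, 0.0324, 0.1698]
tool_rot: [3.134, 0.219, -0.003]
contact_force: [-0.5, 0.2, -0.9]
opening: 0.0348
grip_force: 60.8
```

```bash
python3 go.py .463 .034 .13 8.0; python3 -c "
from h import *
a=cam('top');b=cam('side');A=a[0][185:270,170:270];B=b[0][130:215,205:305]
save(np.hstack([A,B]),'pics/w3.png',s=4)"
```

```text
t 4.35 pos [0.4612 0.0324 0.1698] yaw 7.98 zax [-2.1e-03 -2.0e-04 -1.0e+00] open 0.0348 grip 60.83317995071411 F [-0.47  0.16 -0.91]
shift cm [ 0.21 -0.13  3.98] turn -0.018202771774909365
```

View pics/w3.png

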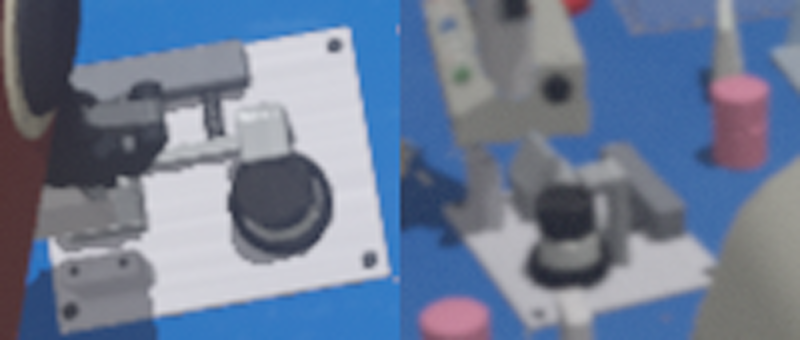

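The wedge and gripper are over the gap. The view from above is blocked there, so I lower with the force as a check.

Emit:
{"api": "servo_tool", "payload": {"increments": [[[3.0,0.15,-0.1,1,0],[3.0,0.15,-0.1,2,0],[3.0,0.15,-0.1,3,0],[3.0,0.15,-0.1,4,0],[3.0,0.15,-0.1,4,0]]]}}

```text
t: 4.95
tool_pos: [0.4614, 0.0343, 0.1286]
tool_rot: [-3.133, -0.219, 0.007]
contact_force: [0.1, 0.8, -0.5]
opening: 0.035
grip_force: 60.9
```

Emit:
{"api": "servo_tool", "payload": {"increments": [[[3.0,0,0,0.4,0],[3.0,0,0,0.8,0],[3.0,0,0,1.2,0],[3.0,0,0,1.5,0],[3.0,0,0,1.5,0]]]}}

```text
t: 5.45
tool_pos: [0.4627, 0.0342, 0.1156]
tool_rot: [-3.134, -0.22, 0.001]
contact_force: [0.1, -0.1, -0.4]
opening: 0.0351
grip_force: 60.9
```

Emit:
{"api": "servo_tool", "payload": {"increments": [[[3.0,0,0,0.4,0],[3.0,0,0,0.8,0],[3.0,0,0,1.2,0],[3.0,0,0,1.5,0],[3.0,0,0,1.5,0]]]}}

```text
t: 5.95
tool_pos: [0.4624, 0.0341, 0.1004]
tool_rot: [3.134, 0.22, -0.002]
contact_force: [-3.2, -1.1, 1.2]
opening: 0.035
grip_force: 61.2
```

Emit:
{"api": "servo_tool", "payload": {"increments": [[[3.0,0,0,0.4,0],[3.0,0,0,0.8,0],[3.0,0,0,1.2,0],[3.0,0,0,1.2,0]]]}}

```text
t: 6.35
tool_pos: [0.4622, 0.0342, 0.088]
tool_rot: [-3.134, -0.22, 0.003]
contact_force: [-3.0, -0.4, -0.6]
opening: 0.0345
grip_force: 61.0
```

Emit:
{"api": "servo_tool", "payload": {"increments": [[[3.0,0,0,0.3,0],[3.0,0,0,0.6,0],[3.0,0,0,0.9,0],[3.0,0,0,0.9,0]]]}}

```text
t: 6.75
tool_pos: [0.4622, 0.0342, 0.079]
tool_rot: [-3.134, -0.22, 0.003]
contact_force: [-1.7, -0.6, -1.5]
opening: 0.0348
grip_force: 60.7
```

Emit:
{"api": "servo_tool", "payload": {"increments": [[[3.0,0,0,0.1,0],[3.0,0,0,0.2,0],[3.0,0,0,0.3,0],[3.0,0,0,0.3,0]]]}}

```text
t: 7.15
tool_pos: [0.463, 0.0342, 0.077]
tool_rot: [3.134, 0.219, 0.0]
contact_force: [-3.6, -1.3, -0.5]
opening: 0.035
grip_force: 61.0
```

Emit:
{"api": "servo_tool", "payload": {"increments": [[[3.0,0,0,0.15,0],[3.0,-0.1,0,0.3,0],[3.0,-0.2,0,0.3,0],[3.0,-0.2,0,0.3,0]]]}}

```text
t: 7.55
tool_pos: [0.4629, 0.0342, 0.0767]
tool_rot: [-3.134, -0.219, -0.006]
contact_force: [-4.7, 0.8, 10.4]
opening: 0.0353
grip_force: 62.4
```

Emit:
{"api": "servo_tool", "payload": {"increments": [[[3.0,0,0,-0.1,0],[4.0,0,0,-0.2,0],[5.2,0,0,-0.2,0],[5.2,0,0,-0.2,0],[5.2,0,0,-0.2,0]]], "newtons": 30}}

```text
t: 8.05
tool_pos: [0.4611, 0.0339, 0.076]
tool_rot: [-3.134, -0.219, -0.001]
contact_force: [-0.5, -0.2, 0.3]
opening: 0.0522
grip_force: 0.0
```

Emit:
{"api": "servo_tool", "payload": {"increments": [[[5.2,0,0,-1,0],[5.2,0,0,-4,0],[5.2,0,0,-8,0],[5.2,0,0,-12,0],[5.2,0,0,-12,0]]]}}

```text
t: 8.55
tool_pos: [0.4648, 0.0336, 0.204]
tool_rot: [3.132, 0.219, 0.021]
contact_force: [0.5, 0.0, -0.3]
opening: 0.052
grip_force: 0.0
```

Emit:
{"api": "servo_tool", "payload": {"increments": [[[7.0,0,4,0,0],[7.0,0,8,0,0],[7.0,0,8,0,0]]]}}

```text
t: 8.85
tool_pos: [0.4725, -0.0484, 0.1965]
tool_rot: [3.133, 0.212, 0.001]
contact_force: [1.4, 0.6, -0.3]
opening: 0.0698
grip_force: 0.0
```

```bash
python3 go.py .475 -.0555 .1 8.0; python3 -c "
from h import *
a=cam('top');b=cam('side');A=a[0][185:270,170:270];B=b[0][130:215,205:305]
save(np.hstack([A,B]),'pics/w4.png',s=4)"
```

```text
t 8.85 pos [ 0.4725 -0.0484  0.1965] yaw 7.75 zax [ 8.0e-04 -1.5e-03 -1.0e+00] open 0.0698 grip 0.0 F [ 1.41  0.57 -0.26]
shift cm [0.14 0.72 9.65] turn -0.2450051290117159
```

View pics/w4.png

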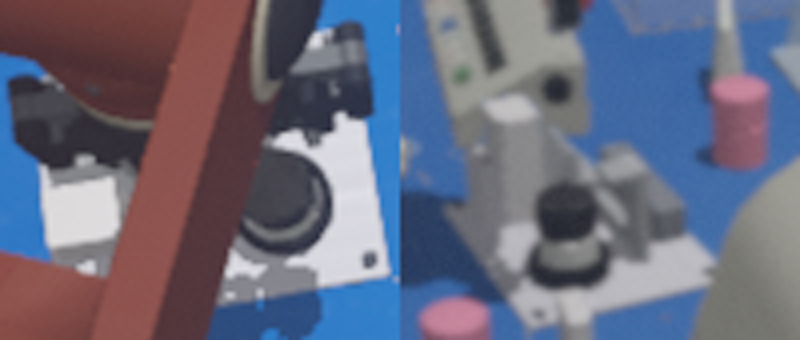

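The wedge is seated at (80,210) in the top view and (515,110) in the side view. The nose at (625,165) stands clear of the cap. Next I go down on the cap.

Emit:
{"api": "servo_tool", "payload": {"increments": [[[7.0,0.1,0.7,2,0],[7.0,0.1,0.7,5,0],[7.0,0.1,0.7,8,0],[7.0,0.1,0.7,9.6,0],[7.0,0.1,0.7,9.6,0]]]}}

```text
t: 9.45
tool_pos: [0.4716, -0.0503, 0.0969]
tool_rot: [-3.131, -0.222, 0.01]
contact_force: [-0.6, -0.7, -0.1]
opening: 0.0701
grip_force: 0.0
```

```bash
python3 go.py .4745 -.0555 .05 8.0
```

```text
t 9.45 pos [ 0.4716 -0.0503  0.0969] yaw 8.1 zax [-0.0064  0.0021 -1.    ] open 0.0701 grip 0.0 F [-0.61 -0.68 -0.15]
shift cm [0.24 0.57 4.68] turn 0.10104146087491017
```

Emit:
{"api": "servo_tool", "payload": {"increments": [[[7.0,0.2,0.5,0,0],[7.0,0.2,0.5,0,0],[7.0,0.2,0.5,1.5,0],[7.0,0.2,0.5,3,0],[7.0,0.2,0.5,4.6,0]]]}}

```text
t: 9.95
tool_pos: [0.4784, -0.0571, 0.0557]
tool_rot: [3.133, 0.219, 0.006]
contact_force: [-0.3, -0.7, -1.7]
opening: 0.0699
grip_force: 0.0
```

Emit:
{"api": "servo_tool", "payload": {"increments": [[[7.0,0,0,0,0],[7.0,0,0,0,0]]]}}

```text
t: 10.15
tool_pos: [0.4775, -0.0569, 0.0552]
tool_rot: [3.133, 0.22, 0.002]
contact_force: [-0.6, -0.8, 0.2]
opening: 0.0704
grip_force: 0.0
```

```bash
python3 go.py .4745 -.0555 .05 8.0
```

```text
t 10.15 pos [ 0.4775 -0.0569  0.0552] yaw 8.01 zax [ 1.4e-03 -3.0e-04 -1.0e+00] open 0.0704 grip 0.0 F [-0.58 -0.8   0.16]
shift cm [-0.28 -0.18  0.52] turn 0.014459664224787616
```

Emit:
{"api": "servo_tool", "payload": {"increments": [[[7.0,-0.2,-0.15,0.3,0],[7.0,-0.25,-0.15,0.5,0],[3.5,-0.25,-0.15,0.5,0],[3.5,-0.25,-0.15,0.5,0],[3.5,-0.25,-0.15,0.5,0]]], "newtons": 40}}

```text
t: 10.65
tool_pos: [0.4745, -0.0558, 0.0496]
tool_rot: [3.134, 0.22, 0.001]
contact_force: [0.6, 0.2, 1.1]
opening: 0.038
grip_force: 40.3
```

Emit:
{"api": "servo_tool", "payload": {"increments": [[[3.5,0,0,0,0],[3.5,0,0,0,0]]]}}

```text
t: 10.85
tool_pos: [0.4745, -0.0558, 0.0495]
tool_rot: [3.134, 0.219, 0.001]
contact_force: [-0.0, -1.3, 2.1]
opening: 0.0386
grip_force: 40.3
```

Emit:
{"api": "servo_tool", "payload": {"increments": [[[3.5,0,0,-1,0],[3.5,0,0,-3,0],[3.5,0,0,-6,0],[3.5,0,0,-9,0],[3.5,0,0,-12,0]]]}}

```text
t: 11.35
tool_pos: [0.4734, -0.0554, 0.1701]
tool_rot: [-3.133, -0.22, 0.002]
contact_force: [-0.1, -0.0, -1.4]
opening: 0.0384
grip_force: 40.4
```

Emit:
{"api": "servo_tool", "payload": {"increments": [[[3.5,0,0,0,0]]]}}

```text
t: 11.45
tool_pos: [0.4767, -0.0563, 0.1744]
tool_rot: [3.131, 0.219, 0.014]
contact_force: [1.0, -0.6, -1.9]
opening: 0.0386
grip_force: 40.4
```

```bash
python3 go.py .451 -.367 .17 -12
```

```text
t 11.45 pos [ 0.4767 -0.0563  0.1744] yaw 8.02 zax [ 0.0089 -0.0024 -1.    ] open 0.0386 grip 40.388978719711304 F [ 0.99 -0.64 -1.9 ]
shift cm [-6.89 30.41  0.49] turn 20.02012215646974
```

Emit:
{"api": "servo_tool", "payload": {"increments": [[[3.5,-0.8,3.5,0,0],[3.5,-1.8,8,0,0],[3.5,-2.8,12.5,0,0],[3.5,-3.8,17,0,0],[3.5,-4.8,21.5,0,0]]]}}

```text
t: 11.95
tool_pos: [0.4554, -0.2763, 0.1675]
tool_rot: [-3.132, -0.219, 0.002]
contact_force: [0.2, 0.5, -1.3]
opening: 0.0383
grip_force: 40.7
```

Emit:
{"api": "servo_tool", "payload": {"increments": [[[3.5,-1,4.4,0,0],[3.5,-2,8.6,0,0],[3.5,-2,8.6,0,0],[3.5,-2,8.6,0,0]]]}}

```text
t: 12.35
tool_pos: [0.4478, -0.3631, 0.1673]
tool_rot: [-3.131, -0.216, 0.003]
contact_force: [0.2, 0.1, -1.4]
opening: 0.0385
grip_force: 40.9
```

```bash
python3 go.py .451 -.367 .0485 8; python3 -c "
from h import *
a=cam('top');b=cam('side');A=a[0][170:290,320:450];B=b[0][180:300,205:305]
save(np.hstack([A,B]),'pics/w5.png',s=3.4)"
```

```text
t 12.35 pos [ 0.4478 -0.3631  0.1673] yaw 7.91 zax [-0.002   0.0027 -1.    ] open 0.0385 grip 40.93980073928833 F [ 0.22  0.1  -1.35]
shift cm [ 0.28  0.46 11.88] turn -0.09453353609902138
```

View pics/w5.png

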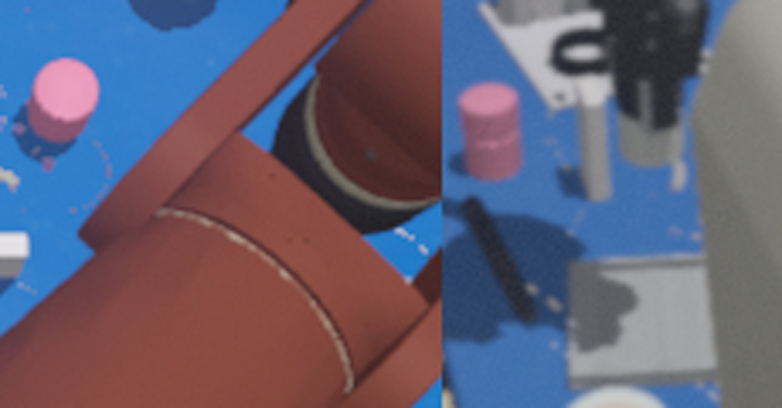

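The case is held upright at (650,125) in the side view, above the tray. Next I lower it.

Emit:
{"api": "servo_tool", "payload": {"increments": [[[3.5,0.3,0.4,2.5,0],[3.5,0.3,0.4,5,0],[3.5,0.3,0.4,7.5,0],[3.5,0.3,0.4,9.5,0],[3.5,0.3,0.4,10.5,0]]]}}

```text
t: 12.95
tool_pos: [0.4515, -0.3639, 0.0615]
tool_rot: [-3.13, -0.222, 0.004]
contact_force: [-0.5, 0.0, -1.7]
opening: 0.0382
grip_force: 41.0
```

Emit:
{"api": "servo_tool", "payload": {"increments": [[[3.5,0,0,0,0],[3.5,0,0,0.3,0],[3.5,0,0,0.6,0],[3.5,0,0,0.9,0],[3.5,0,0,0.9,0]]]}}

```text
t: 13.45
tool_pos: [0.4523, -0.3668, 0.0552]
tool_rot: [3.134, 0.219, 0.0]
contact_force: [-0.3, -0.5, -1.4]
opening: 0.0386
grip_force: 41.0
```

```bash
python3 go.py .451 -.367 .0485 8
```

```text
t 13.45 pos [ 0.4523 -0.3668  0.0552] yaw 8.01 zax [ 1.e-04 -2.e-04 -1.e+00] open 0.0386 grip 40.97357153892517 F [-0.26 -0.52 -1.44]
shift cm [-0.13  0.    0.67] turn 0.011763582959204655
```

Emit:
{"api": "servo_tool", "payload": {"increments": [[[3.5,0,0,0.2,0],[3.5,0,0,0.4,0],[3.5,0,0,0.5,0],[3.5,0,0,0.6,0],[3.5,0,0,0.6,0]]]}}

```text
t: 13.95
tool_pos: [0.4521, -0.3666, 0.0489]
tool_rot: [-3.134, -0.219, 0.0]
contact_force: [0.2, 0.4, -1.5]
opening: 0.0383
grip_force: 41.0
```

Emit:
{"api": "servo_tool", "payload": {"increments": [[[3.5,0,0,0.1,0],[3.5,0,0,0.1,0],[3.5,0,0,0.1,0]]]}}

```text
t: 14.25
tool_pos: [0.4524, -0.3668, 0.0486]
tool_rot: [3.134, 0.22, 0.0]
contact_force: [-2.1, 0.3, 2.4]
opening: 0.0389
grip_force: 41.3
```

Contact with the tray floor (Fz went up to +2.4 N). Next I release and rise.

Emit:
{"api": "servo_tool", "payload": {"increments": [[[4.2,0,0,0,0],[5.0,0,0,0,0],[6.5,0,0,0,0],[6.5,0,0,0,0],[6.5,0,0,0,0]]], "newtons": 20}}

```text
t: 14.75
tool_pos: [0.4523, -0.3667, 0.048]
tool_rot: [3.134, 0.22, 0.0]
contact_force: [-0.6, 0.2, -0.3]
opening: 0.0644
grip_force: 0.0
```

Emit:
{"api": "servo_tool", "payload": {"increments": [[[6.5,0,0,-1,0],[6.5,0,0,-4,0],[6.5,0,0,-8,0],[6.5,0,0,-12,0],[6.5,0,0,-15,0]]]}}

```text
t: 15.25
tool_pos: [0.4528, -0.3673, 0.2021]
tool_rot: [3.131, 0.219, 0.004]
contact_force: [-0.1, -0.4, -0.4]
opening: 0.0652
grip_force: 0.0
```

Emit:
{"api": "servo_tool", "payload": {"increments": [[[6.5,-4,0,0,0],[6.5,-8,2,0,0],[6.5,-12,4,0,0],[6.5,-12,4,0,0],[6.5,-12,4,0,0]]]}}

```text
t: 15.75
tool_pos: [0.3385, -0.4236, 0.1989]
tool_rot: [3.134, 0.216, 0.001]
contact_force: [0.5, -0.1, 0.1]
opening: 0.0646
grip_force: 0.0
```

```bash
python3 -c "
from h import *
b=cam('side');a=cam('top')
A=a[0][185:270,165:285];A2=a[0][185:285,340:440];B=b[0][150:300,205:305]
for i in (A,A2,B): pass
P=lambda i:cv2.copyMakeBorder(i,0,150-i.shape[0],0,0,cv2.BORDER_CONSTANT)
save(np.hstack([P(A),P(A2),B]),'pics/end.png',s=2.45)"
```

```text
(no output)
```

View pics/end.png

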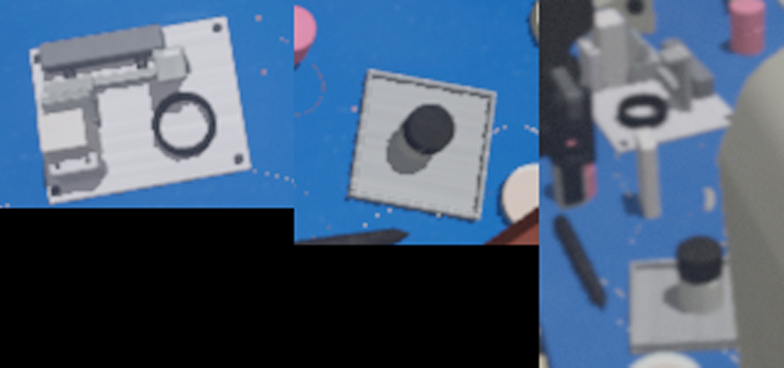

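The case stands upright near the tray's centre at (428,130), and the wedge holds the catch open at (62,135). I'm handing in.

```bash
python3 -c "
from station import ctrl
print(ctrl.finish_job())"
```

```text
the job is handed in; nothing more can be done
None
```

I handed the job in at about 16 s of robot time, with the wedge seated and holding the catch open and the case released upright near the tray's centre in the last picture; no verdict came back, and I viewed 12 pictures, two over the limit of 10.

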